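# Switch off the egg cooker and lift the egg out with the tongs

### The job

The egg in the egg cooker is done: first turn the cooker's dial anticlockwise until it clicks past its detent into the off position. Then pick up the kitchen tongs, close them gently on the hot egg standing in the cooker and lift it out; keep your fingers off the egg and leave the other things on the counter where they are. Finish while still holding the egg in the tongs, steady, about 10 cm above the middle of the bowl, so that it can drip off: put nothing down and do not let go.

Things in the scene. Friction and masses are not known exactly. Their poses are not given: they have to be found in the camera images.
- dial (a joint): The cooker's dial (value in rad). It grows anticlockwise seen from above, stops at 0 and 1.45. It starts in the doneness sector (0 to 0.35), turns with light friction (0.02 N m), meets a sprung ball detent from about 0.67 with the hump at 1.0 (about 0.1 N m) and then snaps forward by itself into off, about 1.3. It counts as off above 1.2; turn to about 1.39.
- dial_grip (a point): Point on the dial's upright axis, 57 mm above the counter, at mid-height of its bar grip: a grey bar 40 mm long, 12 mm wide, 18 mm high (top 8 mm above this point) on a round skirt 42 mm across whose top lies 10 mm below it. Its x axis lies along the bar and turns with it; the white pointer is on the -x end. The cooker's round wall is 42 mm from the dial's axis.
- cooker: White plastic electric egg cooker, fixed to the counter: round base 158 mm across and 60 mm high, origin at its centre on the counter, lid off. On its -x side a nose 78 mm wide and 40 mm high reaches to x = -155 mm and carries the dial on its top, its axis at x = -121 mm.
- tray: White round egg tray, 142 mm across, fixed on the cooker at any yaw: six ring seats (holes 34 mm) on a circle of 43 mm radius. Origin at the tray's centre on its underside, 68 mm above the counter; its top is 75 mm above the counter.
- egg: The hot egg to lift: a brown hen's egg of about 60 g, 44 mm thick and 57 mm long, standing blunt end down in one seat of the cooker's tray, the only egg in the cooker (another stands in the egg cup). Origin at its lower end, z along its length. It must not be touched by the gripper and stands a squeeze of at most 40 N by the tongs.
- egg_mid (a point): Centre of the egg's thickest part, 22 mm above its lower end: 89 mm above the counter at the start, 14 mm above the tray's top.
- tongs: Sprung steel kitchen tongs, 90 g, lying open on their side. Origin on the pivot at the underside; x runs midway between the open arms to the jaws, z up; 24 mm high, 180 mm from pivot to jaw ends. Each arm has a black rubber sleeve 20 mm high from x = 60 to 110 mm; over the sleeves the open tongs are 54 mm wide at x = 85 mm. Jaws cupped, 24 mm high, 72 mm apart when open.
- tongs_grip (a point): Point midway between the sleeves of the open tongs, at x = 85 mm, 12 mm above the underside: where to grip, fingers closing across the tongs. Squeezed to 49 mm here the spring (about 4 N) lets them be carried with the jaws still 62 mm apart; closed on the egg they measure about 40 mm, sleeves parallel. A grip of 30 N gives about 12 N on the egg, 20 N about 7 N.
- tongs_mouth (a point): Point midway between the open jaws, 80 mm ahead of tongs_grip along x and at the same height, where the egg's middle should come. The jaws reach 12 mm above and below it and 15 mm ahead and behind; open, the outside of the jaws is 77 mm wide.
- tongs_arm (a joint): Angle (rad) by which the tongs are squeezed: 0 sprung fully open, about 0.16 closed on the egg, 0.38 fully shut.
- bowl: Coral plastic bowl, the only bowl on the open counter, 130 mm across the rim and 50 mm high, loose, about 140 g. Origin at the centre of its underside.
- eggcup: Bystander: mint egg cup 46 mm across, already holding another egg, 95 mm high in all. Origin under its centre.
- beaker: Bystander: small clear measuring beaker, 48 mm across, 60 mm high. Origin under its centre.
- shaker: Bystander: glass salt shaker with a steel cap, 40 mm across, 85 mm high. Origin under its centre.
- teaspoon: Bystander: steel teaspoon 140 mm long, lying on the counter. Origin under it.
- dome: Bystander: the cooker's clear dome lid, 152 mm across, 93 mm high with its knob, standing on its rim. Origin under its centre.
- strawcup: Bystander: purple lidded cup with a straw, 76 mm across, 107 mm high, straw to 179 mm. Origin under its centre.
Mind the look-alikes: they are no part of the job. What is shaped like the tongs but turquoise is not meant. Leave any white look-alike of the bowl alone.

How it is judged:
By the outcome, as a careful person would: the job done as asked, in the order asked, and still so for the second after the job is handed in, while the arm keeps its last pose, push and grip.
It also fails if it takes over 61 s, if anything falls off the work surface, if the arm or the gripper's body presses on something with over 40 N, if the wrist force passes 120 N, or if a joint passes its speed limit or range.

### The arm

A 7-joint arm with a two-finger parallel gripper is mounted at the origin on the work surface. World frame = base frame: x ahead of the robot, y to its left, z up, the work surface at z = 0. Lengths are in m, angles in rad, forces in N, time in s.
With the tool pointing down it reaches from about 0.425 to 0.925 m from the base axis. Payload 6.8 kg.
Tool frame: the origin (TCP) lies at the very end of the fingers, on their centre line; the grasp point (between the pads) lies 19 mm behind it; z points along the fingers, y is the line along which they close (so a half turn about z gives the same grasp; the last joint's range is limited). The gripper opens to 85 mm and grips with 20 to 120 N. Pads are 22 mm wide; open, the fingers measure 114 mm over their backs; the gripper's body (76 mm by 85 mm) begins 54 mm behind the grasp point. The pads swing forward as they close: fully open they stand 13 mm farther back than shut.
Start: joints at [1.173, 0.477, 0.022, 1.555, -0.011, 1.109, -0.083], TCP at [0.193, -0.647, 0.231] pointing down, gripper open.
Joint ranges: [-2.96, 2.96], [-0.34, 2.1], [-1.41, 1.46], [0.24, 2.44], [-1.37, 4.51], [0.17, 1.92], [-2.96, 2.96]. Speed limits (rad/s): [2.39, 2.39, 3.14, 3.14, 3.14, 3.14, 3.14].

### API

Orientations are given as a unit quaternion [w, x, y, z].
In Python, from station import monitor, eyes, bot gives the robot as it stands.
- The arm moves only by the shell command python3 -m creep [FORCE], which reads ROWS from standard input. ROWS is a JSON object with one list for each field, all of the same length, 1 to 20, a row being the entries at one place: tx, ty, tz (the shift in shares of the most that a row can go, 1 being 50 mm), twist (a turn about the tool's z in a scale on which 1.0 is pi/2 rad), jaw (the opening from 0.0 (shut) to 1.0 (fully open)); each row shifts and turns the commanded pose from where the row before left it, along the tool's axes as they then stand; what a row does not reach is not made up. A row lasts 1/10 s, in which the tool goes at most 0.05 m and 0.15 rad, less where a joint would pass 70% of its speed; a pose out of reach is approached as far as the arm can. The fingers move at their own pace and stop on an object; FORCE is the grip in N (left out, the last holds). Time passes only in rows, so rows that do not move let the fingers close. It prints the time, the measured TCP pose, the force, the opening and the grip force at its end. Input that does not fit is refused with a message, and nothing moves.
- monitor.get_obs(): the state, without advancing time (a new reading comes with each control period).
- eyes.read_camera(name): name is "scene" or "top"; returns the picture (480x640x3 uint8, blue, green, red); there is no depth.
- eyes.camera_info(name): a dict with "vertical_fov" (degrees; the focal length in pixels is half the picture's height over the tangent of half this angle, whatever the lens; pixels are square), "cx", "cy" (the principal point, pixels), "k1" (the pictures are not rectified: a ray, as slopes to the right and down, at radius r is drawn at 1 + k1 r^2 times it, then the intrinsics apply), "view" (4x4, takes a point from world to camera coordinates). Camera axes: x right, y up, looking along -z (the intrinsics and any distortion apply to the point x, -y, -z); pixel columns grow to the right and rows downward; lengths in m; the calibration is good to about 2 mm. A picture is of the moment at which its call begins. camera_info takes no time and is no camera call.
- bot.hand_in(): hands the job in; it is judged then, once.
The state is a dict: "t": time; "q": joint angles; "joint_vel": joint speeds; "joint_torque": joint torques, N m; "eef_pos": TCP position; "tool_rot": TCP orientation; "contact_force": force on the tool from outside, world axes, zero at the start; "torque": the same for the moment, N m; "gripper_width": opening from 0.0 (shut) to 1.0 (fully open); "grasp_force": force on a finger pad.
Only numpy, scipy, OpenCV 4.12 (cv2) and the standard library are available. Lean on these libraries where they do the work, as an engineer would, in place of code of your own. Each camera call takes 0.05 s, during which the arm holds its last target. There are 200 camera calls.

## Working session

There is one attempt and no reset: what is moved stays moved. The work goes in short steps, Python scripts to look and compute and a shell command to move; the robot and the scene stay as the last step left them, time stands still between calls to the robot, and variables do not carry over. Pictures are saved under pics/ and viewed, at most 12 in all, crops included, and the job is handed in when it is done.

```bash
mkdir -p pics; ls
cat > h.py <<'E'
import numpy as np, cv2
from station import monitor, eyes, bot
from scipy.spatial.transform import Rotation as R
def K(n):
    i=eyes.camera_info(n); f=240/np.tan(np.radians(i["vertical_fov"])/2)
    return i,f,np.array(i["view"])
def px2w(n,u,v,z):
    i,f,V=K(n); d=np.array([(u-i["cx"])/f,(v-i["cy"])/f]); s=d.copy()
    for _ in range(50): s=d/(1+i["k1"]*(s@s))
    ray=V[:3,:3].T@np.array([s[0],-s[1],-1]); c=-V[:3,:3].T@V[:3,3]
    return c+ray*(z-c[2])/ray[2]
def w2px(n,p):
    i,f,V=K(n); q=V[:3,:3]@np.array(p)+V[:3,3]; s=np.array([q[0],-q[1]])/-q[2]
    s=s*(1+i["k1"]*(s@s)); return s*f+[i["cx"],i["cy"]]
def tool(p):  # world point in tool axes relative to TCP
    o=monitor.get_obs(); w,x,y,z=o["tool_rot"]; return R.from_quat([x,y,z,w]).inv().apply(np.array(p)-o["eef_pos"])
E
python3 - <<'E'
from h import *
for n in("scene","top"):
    cv2.imwrite(f"pics/{n}0.png",eyes.read_camera(n)); i,f,V=K(n); print(n,f,i["k1"],-V[:3,:3].T@V[:3,3])
o=monitor.get_obs(); print(o)
E
```

```text
pics
scene 529.608665339896 -0.14460965773862178 [1.56309956 0.2021051  0.82106685]
top 607.078917850944 0.046485012510277826 [ 0.46066412 -0.03823055  1.46511242]
{'t': 0.1, 'q': array([ 1.17290889,  0.4777019 ,  0.02231782,  1.55630833, -0.01148477,
        1.10930288, -0.08310388]), 'joint_vel': array([ 0.00157179,  0.00118617, -0.00024801, -0.00359728,  0.00025749,
       -0.00152277, -0.000261  ]), 'joint_torque': array([ 4.15664646e-03, -5.97764575e+01,  1.61378201e+00, -2.81954867e+01,
        1.28867256e-02,  5.04712109e-03,  2.10571937e-05]), 'eef_pos': array([ 0.19273597, -0.64636441,  0.23045156]), 'tool_rot': array([-7.77385431e-04,  9.89517662e-01,  1.44409706e-01, -1.72484432e-04]), 'contact_force': array([-0.49264561, -0.12160222,  0.40941703]), 'torque': array([-0.02909708,  0.00527257, -0.02337873]), 'grasp_force': 0.0, 'gripper_width': 0.9948010928037936}
```

View pics/top0.png

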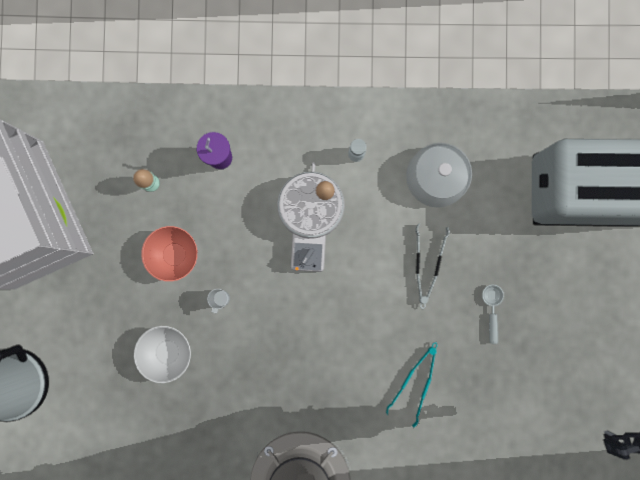

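View pics/scene0.png

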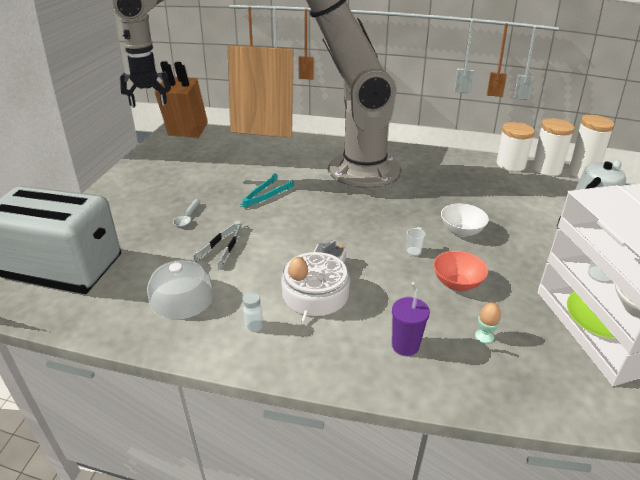

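The top view shows these candidates:
- **Tongs:** steel with black sleeves at (428,265), or turquoise at (415,385). I choose the steel ones.
- **Egg:** in the cooker at (325,190), or in the egg cup at (144,178). I choose the cooker one.
- **Bowl:** coral at (169,253), or white at (162,354). I choose the coral one.
- **Dial:** at (308,257).

Next is one close crop to check the choice.

Run:
```python
from h import *
im=cv2.imread("pics/top0.png"); c=im[165:315,270:470]; cv2.imwrite("pics/c1.png",cv2.resize(c,None,fx=4,fy=4,interpolation=cv2.INTER_CUBIC))
```

```text
(no output)
```

View pics/c1.png

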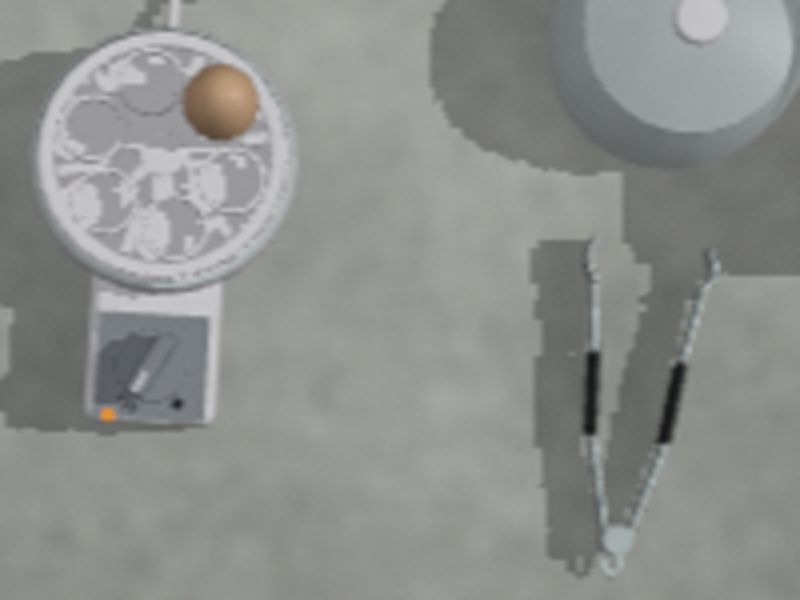

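The crop confirms the steel tongs: pivot at crop (618,542), sleeves at (592,393) and (672,402). The dial bar runs from (130,395) at the white pointer to (172,338). The egg is at (221,102).

Run:
```python
from h import *
np.set_printoptions(precision=4,suppress=True)
P=lambda u,v,z:px2w("top",270+u/4-.4,165+v/4-.4,z)
a,b=P(130,395,.065),P(172,338,.065); print("bar",a,b,np.linalg.norm(a-b),(a+b)/2)
print("nose",P(88,413,.04),P(214,424,.04),P(222,285,.04))
print("cooker",P(167,160,.07), "diam", P(38,160,.06)[1]-P(297,160,.06)[1])
im=cv2.imread("pics/top0.png"); hsv=cv2.cvtColor(im,cv2.COLOR_BGR2HSV)
def blob(m,x0,x1,y0,y1):
    k=np.zeros_like(m);k[y0:y1,x0:x1]=m[y0:y1,x0:x1]; n,l,s,c=cv2.connectedComponentsWithStats(k); j=1+np.argmax(s[1:,4]); return c[j],s[j],(l==j)
egg=blob(((hsv[...,0]<20)&(hsv[...,1]>70)).astype(np.uint8),305,345,170,212); print("egg",egg[0],egg[1],px2w("top",*egg[0],.091))
bow=blob(((hsv[...,0]<12)&(hsv[...,1]>90)).astype(np.uint8),130,210,215,290)
(cx,cy),r=cv2.minEnclosingCircle(np.argwhere(bow[2])[:,::-1].astype(np.float32)); 
bc=px2w("top",cx,cy,.05);print("bowl",bow[1],cx,cy,r,bc,px2w("top",cx+r,cy,.05)-bc)
# tongs sleeves
blk=(im.max(2)<45).astype(np.uint8)
S=[blob(blk,410,424,240,280)[0],blob(blk,430,446,240,285)[0]]
s=[px2w("top",*c,.02) for c in S]; pv=P(618,542,.024); j=[P(592,240,.024),P(712,255,.024)]
print("sleeves",S,s,np.linalg.norm(s[0]-s[1])); print("pivot",pv,"jaws",j,np.linalg.norm(j[0]-j[1]))
m=(s[0]+s[1])/2; d=m-pv; print("mid",m,np.linalg.norm(d[:2]),np.arctan2(d[1],d[0]))
d=(j[0]+j[1])/2-pv; print(np.linalg.norm(d[:2]),np.arctan2(d[1],d[0])); d=s[0]-s[1]; print("perp",np.arctan2(d[1],d[0])-np.pi/2)
for n,u,v,z in(("eggcup",144,178,.09),("beaker",219,297,.06),("shaker",358,147,.085),("straw",213,150,.107),("dome",441,172,.05)): print(n,px2w("top",u,v,z))
# scene checks
for n,p in(("egg",px2w("top",*egg[0],.089)),("pivot",pv),("dial",(a+b)/2),("bowl",bc)): print(n,w2px("scene",p))
```

```text
bar [0.5083 0.0028 0.065 ] [ 0.5416 -0.0209  0.065 ] 0.04086254021147398 [ 0.5249 -0.0091  0.065 ]
nose [0.4982 0.0279 0.04  ] [ 0.4929 -0.0461  0.04  ] [ 0.5748 -0.0495  0.04  ]
cooker [ 0.6443 -0.0163  0.07  ] diam 0.1507144476654385
egg [324.8735 190.1028] [316 181  18  19 253] [ 0.6753 -0.0469  0.091 ]
bowl [ 142  226   55   55 2394] 168.9404754638672 253.26388549804688 27.81899070739746 [0.5274 0.3135 0.05  ] [ 0.001  -0.0645  0.    ]
sleeves [array([417.3611, 262.6389]), array([437.275, 265.35 ])] [array([ 0.516, -0.27 ,  0.02 ]), array([ 0.5103, -0.3172,  0.02  ])] 0.047546264984481314
pivot [ 0.4276 -0.2857  0.024 ] jaws [array([ 0.6064, -0.2693,  0.024 ]), array([ 0.5986, -0.3405,  0.024 ])] 0.07158528245081267
mid [ 0.5132 -0.2936  0.02  ] 0.08589859543473151 -0.09187510310202067
0.17591781504233406 -0.10927523709988723
perp -0.11928446339100973
eggcup [0.696  0.3651 0.09  ]
beaker [0.4279 0.1929 0.06  ]
shaker [ 0.777  -0.1215  0.085 ]
straw [0.7596 0.2072 0.107 ]
dome [ 0.7285 -0.3189  0.05  ]
egg [297.9362 268.972 ]
pivot [237.5304 220.4558]
dial [328.6639 241.6252]
bowl [460.5366 265.1726]
```

The rows are not in the units I measure in: shifts go in shares of 50 mm and turns go in shares of pi/2 rad. I convert before sending: -0.0257 m is -0.514, 0.025 m is 0.5.

```bash
echo '{"tx":[0.5,0.5,0.5,0.5,0.5,0.5,0.5,0.5,0.5,0.5,0.5,0.5,0.5,0.5,0.5,0.5,0.5,0.5,0.5,0.5],"ty":[-0.514,-0.514,-0.514,-0.514,-0.514,-0.514,-0.514,-0.514,-0.514,-0.514,-0.514,-0.514,-0.514,-0.514,-0.514,-0.514,-0.514,-0.514,-0.514,-0.514],"tz":[0,0,0,0,0,0,0,0,0,0,0,0,0,0,0,0,0,0,0,0],"twist":[0,0,0,0,0,0,0,0,0,0,0,0,0,0,0,0,0,0,0,0],"jaw":[0.36,0.36,0.36,0.36,0.36,0.36,0.36,0.36,0.36,0.36,0.36,0.36,0.36,0.36,0.36,0.36,0.36,0.36,0.36,0.36]}' | python3 -m creep
echo '{"tx":[0,0,0,0,0,0,0,0,0],"ty":[0,0,0,0,0,0,0,0,0],"tz":[0.2,0.2,0.2,0.2,0.2,0.2,0.2,0,0],"twist":[0.0828,0.0828,0.0828,0.0828,0.0828,0.0828,0.0828,0,0],"jaw":[0.36,0.36,0.36,0.36,0.36,0.36,0.36,0.36,0.36]}' | python3 -m creep
cat >> h.py <<'E'
def st(p=None):
    o=monitor.get_obs(); w,x,y,z=o["tool_rot"]; M=R.from_quat([x,y,z,w]).as_matrix()
    print("t",o["t"],"pos",o["eef_pos"].round(4),"head",np.arctan2(M[1,0],M[0,0]).round(3),"z",M[:,2].round(3),"F",o["contact_force"].round(1),"T",o["torque"].round(3),"gw",round(o["gripper_width"],3),"gf",round(float(o["grasp_force"]),1))
    if p is not None: print("tool delta",tool(p).round(4))
E
python3 -c "
from h import *
st([.5245,-.009,.051])"
```

```text
t: 2.1
eef_pos: [0.5254, -0.0102, 0.231]
tool_rot: [0.0, 0.99, 0.144, -0.0]
contact_force: [0.2, -0.6, 0.2]
gripper_width: 0.359
grasp_force: 0.0
t: 3.0
eef_pos: [0.525, -0.0114, 0.1612]
tool_rot: [0.0, 0.953, -0.303, -0.0]
contact_force: [0.5, -0.0, -0.1]
gripper_width: 0.357
grasp_force: 0.0
t 3.0 pos [ 0.525  -0.0114  0.1612] head -0.617 z [-0.001 -0.    -1.   ] F [ 0.5 -0.  -0.1] T [-0.005  0.026  0.016] gw 0.357 gf 0.0
tool delta [-0.0017 -0.0017  0.1102]
```

Converted, 0.02 m is 0.4, 0.015 m is 0.3.

```bash
echo '{"tx":[-0.034,0,0,0,0,0,0,0,0,0,0,0],"ty":[-0.034,0,0,0,0,0,0,0,0,0,0,0],"tz":[0.3,0.4,0.4,0.4,0.3,0.2,0.2,0,0,0,0,0],"twist":[0,0,0,0,0,0,0,0,0,0,0,0],"jaw":[0.36,0.36,0.36,0.36,0.36,0.36,0.36,0.36,0,0,0,0]}' | python3 -m creep 30
python3 -c "
from h import *
st()
cv2.imwrite('pics/d1.png',cv2.resize(eyes.read_camera('scene')[190:310,260:400],None,fx=4,fy=4,interpolation=2))"
```

```text
t: 4.2
eef_pos: [0.5266, -0.0077, 0.0521]
tool_rot: [-0.001, 0.952, -0.305, 0.002]
contact_force: [3.7, 3.2, -6.0]
gripper_width: 0.127
grasp_force: 36.1
t 4.2 pos [ 0.5266 -0.0077  0.0521] head -0.619 z [ 0.004  0.002 -1.   ] F [ 3.7  3.2 -6. ] T [ 0.604 -0.776 -0.041] gw 0.127 gf 36.1
```

View pics/d1.png

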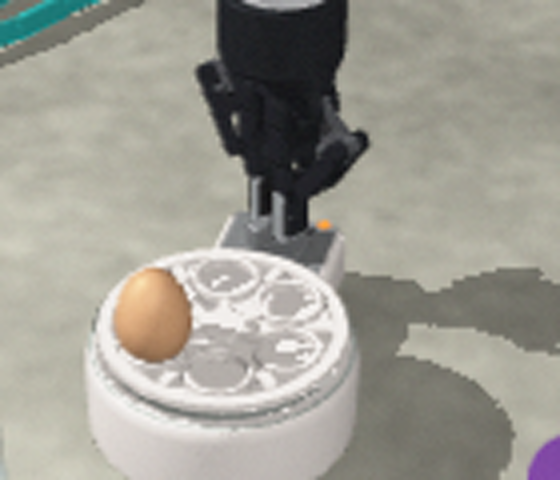

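The fingers hold the bar (12.7% opening ≈ 11 mm). I'll take out the small side offset and turn anticlockwise.

Converted, -0.0025 m is -0.05, -0.1 rad / 1.5708 = -0.0637.

```bash
echo '{"tx":[0,0,0,0,0,0],"ty":[-0.05,0,0,0,0,0],"tz":[0,0,0,0,0,0],"twist":[0,-0.0637,-0.0637,-0.0637,-0.0637,0],"jaw":[0,0,0,0,0,0]}' | python3 -m creep; python3 -c "
from h import *
st()"
echo '{"tx":[0,0,0,0,0,0,0],"ty":[0,0,0,0,0,0,0],"tz":[0,0,0,0,0,0,0],"twist":[-0.0637,-0.0637,-0.0637,-0.0637,-0.0637,-0.0637,0],"jaw":[0,0,0,0,0,0,0]}' | python3 -m creep; python3 -c "
from h import *
st()"
```

```text
t: 4.85
eef_pos: [0.5262, -0.0086, 0.052]
tool_rot: [0.001, 0.994, -0.11, 0.0]
contact_force: [-2.0, -3.9, 6.1]
gripper_width: 0.133
grasp_force: 37.6
t 4.85 pos [ 0.5262 -0.0086  0.052 ] head -0.221 z [-0.    -0.002 -1.   ] F [-2.  -3.9  6.1] T [-1.019  0.452  0.003] gw 0.133 gf 37.6
t: 5.55
eef_pos: [0.5263, -0.0102, 0.052]
tool_rot: [0.002, 0.982, 0.188, -0.0]
contact_force: [-0.5, -6.7, 6.0]
gripper_width: 0.128
grasp_force: 37.6
t 5.55 pos [ 0.5263 -0.0102  0.052 ] head 0.377 z [-0.    -0.004 -1.   ] F [-0.5 -6.7  6. ] T [-1.782  0.265  0.109] gw 0.128 gf 37.6
```

Converted, -0.1 rad / 1.5708 = -0.0637.

```bash
for k in 1; do echo '{"tx":[0,0],"ty":[0,0],"tz":[0,0],"twist":[-0.0637,0],"jaw":[0,0]}' | python3 -m creep >/dev/null; python3 -c "
from h import *
st()"; echo '{"tx":[0,0],"ty":[0,0],"tz":[0,0],"twist":[-0.0637,0],"jaw":[0,0]}' | python3 -m creep >/dev/null; python3 -c "
from h import *
st()"; done
```

```text
t 5.75 pos [ 0.5265 -0.0104  0.052 ] head 0.477 z [-0.    -0.004 -1.   ] F [-0.7 -8.2  5.5] T [-1.83   0.172  0.045] gw 0.125 gf 37.6
t 5.95 pos [ 0.5266 -0.0106  0.052 ] head 0.577 z [ 0.    -0.004 -1.   ] F [-2.6 -8.9  5.8] T [-1.977  0.129 -0.011] gw 0.129 gf 37.6
```

Converted, -0.05 rad / 1.5708 = -0.0318.

```bash
echo '{"tx":[0,0],"ty":[0,0],"tz":[0,0],"twist":[-0.0318,0],"jaw":[0,0]}' | python3 -m creep >/dev/null; python3 -c "
from h import *
st()"; echo '{"tx":[0,0],"ty":[0,0],"tz":[0,0],"twist":[-0.0191,0],"jaw":[0,0]}' | python3 -m creep >/dev/null; python3 -c "
from h import *
st()"
```

```text
t 6.15 pos [ 0.5267 -0.0107  0.052 ] head 0.625 z [ 0.    -0.004 -1.   ] F [-1.3 -9.9  6. ] T [-2.     0.062  0.031] gw 0.125 gf 37.5
t 6.35 pos [ 0.5267 -0.0108  0.052 ] head 0.655 z [ 0.    -0.005 -1.   ] F [-0.7 -8.8  6.6] T [-2.057 -0.008 -0.016] gw 0.13 gf 37.5
```

Converted, -0.03 m is -0.6, -0.02 m is -0.4, 0.14 rad / 1.5708 = 0.0891.

```bash
echo '{"tx":[0,0,0,0,0,0,0,0,0,0,0,0,0],"ty":[0,0,0,0,0,0,0,0,0,0,0,0,0],"tz":[0,0,-0.2,-0.4,-0.6,-0.6,-0.6,-0.4,0,0,0,0,0],"twist":[0,0,0,0,0,0,0.0637,0.0891,0.0891,0.0891,0.0891,0.0637,0],"jaw":[0.4,0.4,0.4,0.4,0.4,0.4,0.8,0.9,0.98,0.98,0.98,0.98,0.98]}' | python3 -m creep 20
python3 -c "
from h import *
st([.5125,-.294,.14])"
```

```text
t: 7.65
eef_pos: [0.5262, -0.0062, 0.192]
tool_rot: [-0.0, 0.999, -0.05, 0.0]
contact_force: [0.6, 0.9, -0.1]
gripper_width: 0.985
grasp_force: 0.0
t 7.65 pos [ 0.5262 -0.0062  0.192 ] head -0.1 z [ 0.001  0.    -1.   ] F [ 0.6  0.9 -0.1] T [ 0.015  0.01  -0.01 ] gw 0.985 gf 0.0
tool delta [0.0152 0.2877 0.0519]
```

Converted, 0.0288 m is 0.576, 0.01 m is 0.2, 0.008 rad / 1.5708 = 0.0051.

```bash
echo '{"tx":[0.03,0.03,0.03,0.03,0.03,0.03,0.03,0.03,0.03,0.03,0,0],"ty":[0.576,0.576,0.576,0.576,0.576,0.576,0.576,0.576,0.576,0.576,0,0],"tz":[0,0,0,0.1,0.1,0.16,0.16,0.16,0.16,0.2,0,0],"twist":[0.0051,0,0,0,0,0,0,0,0,0,0,0],"jaw":[0.98,0.98,0.98,0.98,0.98,0.98,0.98,0.98,0.98,0.98,0.98,0.98]}' | python3 -m creep
python3 -c "
from h import *
st([.5125,-.294,.004])
im=eyes.read_camera('top')
a=cv2.resize(im[205:305,245:345],None,fx=4,fy=4,interpolation=2); b=cv2.resize(im[205:305,380:480],None,fx=4,fy=4,interpolation=2)
cv2.imwrite('pics/e1.png',np.hstack([a,b]))"
```

```text
t: 8.85
eef_pos: [0.5101, -0.295, 0.1392]
tool_rot: [-0.0, 0.999, -0.054, -0.0]
contact_force: [-0.1, 0.6, 1.5]
gripper_width: 0.975
grasp_force: 0.0
t 8.85 pos [ 0.5101 -0.295   0.1392] head -0.107 z [-0.     0.001 -1.   ] F [-0.1  0.6  1.5] T [ 0.045 -0.052  0.009] gw 0.975 gf 0.0
tool delta [ 0.0023 -0.0011  0.1352]
```

View pics/e1.png

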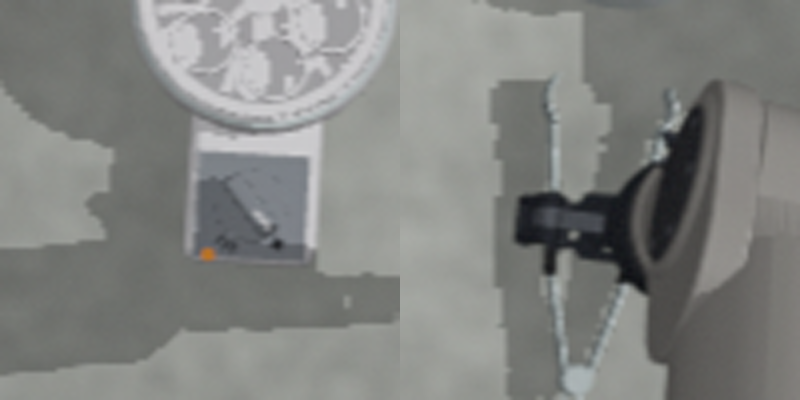

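The dial's pointer now sits at the black off mark at crop (278,243), so the dial is off. The open fingers straddle the steel tongs' sleeves, so I can descend.

Converted, 0.025 m is 0.5, 0.007 m is 0.14.

```bash
echo '{"tx":[0.046,0,0,0,0,0,0,0,0,0,0,0,0,0],"ty":[-0.02,0,0,0,0,0,0,0,0,0,0,0,0,0],"tz":[0.4,0.5,0.5,0.5,0.4,0.24,0.14,0.06,0,0,0,0,0,0],"twist":[0,0,0,0,0,0,0,0,0,0,0,0,0,0],"jaw":[0.98,0.98,0.98,0.98,0.98,0.98,0.98,0.98,0.98,0.58,0.56,0.56,0.56,0.56]}' | python3 -m creep 20
python3 -c "
from h import *
st()"
```

```text
t: 10.3
eef_pos: [0.514, -0.2948, 0.004]
tool_rot: [0.001, 0.999, -0.054, 0.001]
contact_force: [-1.1, 0.3, 7.5]
gripper_width: 0.562
grasp_force: 8.2
t 10.3 pos [ 0.514  -0.2948  0.004 ] head -0.108 z [ 0.003 -0.001 -1.   ] F [-1.1  0.3  7.5] T [0.018 0.113 0.032] gw 0.562 gf 8.2
```

Converted, -0.03 m is -0.6, -0.02 m is -0.4.

```bash
echo '{"tx":[0,0,0,0,0,0,0,0,0,0,0,0],"ty":[0,0,0,0,0,0,0,0,0,0,0,0],"tz":[-0.06,-0.2,-0.4,-0.6,-0.6,-0.6,-0.6,-0.6,-0.3,0,0,0],"twist":[0,0,0,0,0,0,0,0,0,0,0,0],"jaw":[0.56,0.56,0.56,0.56,0.56,0.56,0.56,0.56,0.56,0.56,0.56,0.56]}' | python3 -m creep
python3 -c "
from h import *
st()
s=eyes.read_camera('scene')[110:260,150:350]
t=eyes.read_camera('top')
cv2.imwrite('pics/g_top.png',t); cv2.imwrite('pics/g_scene.png',eyes.read_camera('scene'))
cv2.imwrite('pics/f1.png',np.vstack([cv2.resize(s,None,fx=2,fy=2,interpolation=2),cv2.resize(t[165:315,350:550],None,fx=2,fy=2,interpolation=2)]))"
```

```text
t: 11.5
eef_pos: [0.5115, -0.2938, 0.1984]
tool_rot: [-0.001, 0.999, -0.054, -0.001]
contact_force: [-0.3, -0.2, -0.6]
gripper_width: 0.563
grasp_force: 4.9
t 11.5 pos [ 0.5115 -0.2938  0.1984] head -0.108 z [-0.003  0.001 -1.   ] F [-0.3 -0.2 -0.6] T [-0.027  0.006 -0.018] gw 0.563 gf 4.9
```

View pics/f1.png

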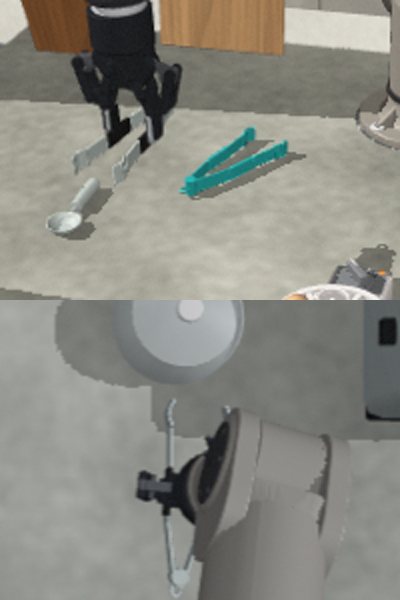

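The tongs are held in the air. In the top view the pivot is at about (439.5,304) and the jaw tips at (435,216) and (463.5,219). I'll compare these with a rigid prediction.

Run:
```python
from h import *
np.set_printoptions(precision=4,suppress=True)
for zz in (.215,.205): print([px2w("top",u,v,zz) for u,v in((439.5,303.6),(434.6,215.6),(463.1,218.6))])
c=np.array([.5115,-.2938]); h=-.108; X=np.array([np.cos(h),np.sin(h)]); Y=np.array([-X[1],X[0]])
for zm in (.195,.205,.215):
    print(zm,[w2px("scene",[*(c+X*95+0*Y if 0 else c+X*.095+s*.032*Y),zm]) for s in(1,-1)], [w2px("top",[*(c+X*.095+s*.032*Y),zm+.012]) for s in(1,-1)], w2px("top",[*(c-X*.085),zm+.012]))
im=cv2.imread("pics/g_scene.png"); cv2.imwrite("pics/z1.png",cv2.resize(im[130:210,180:250],None,fx=8,fy=7.5,interpolation=cv2.INTER_CUBIC))
```

```text
[array([ 0.4254, -0.2844,  0.215 ]), array([ 0.6063, -0.2736,  0.215 ]), array([ 0.601 , -0.3322,  0.215 ])]
[array([ 0.4252, -0.2863,  0.205 ]), array([ 0.6075, -0.2754,  0.205 ]), array([ 0.6021, -0.3345,  0.205 ])]
0.195 [array([209.5282, 201.1738]), array([185.5149, 196.5909])] [array([433.2324, 214.5505]), array([463.9837, 218.3162])] [438.8733 302.7185]
0.205 [array([209.0387, 197.4253]), array([184.9301, 192.8883])] [array([434.1407, 213.9937]), array([465.1404, 217.7886])] [439.8352 302.8674]
0.215 [array([208.5463, 193.6429]), array([184.3422, 189.1531])] [array([435.0637, 213.428 ]), array([466.3159, 217.2524])] [440.8127 303.0186]
```

View pics/z1.png

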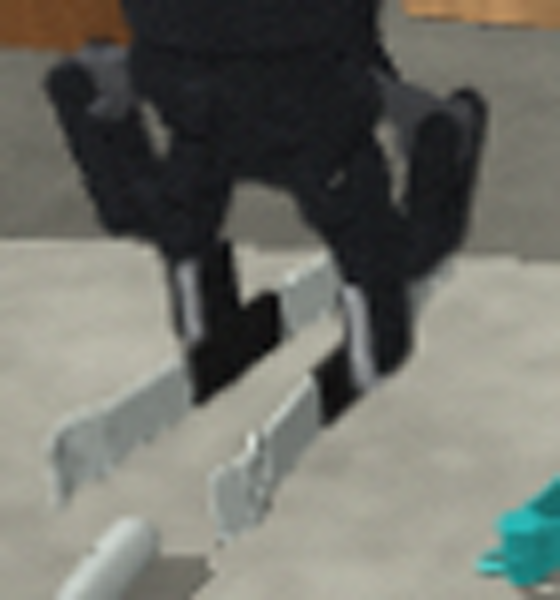

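The prediction agrees with the picture: the jaws are level, with tongs mid about 7.5 mm above the TCP. Next I turn to heading 1.0 at this height.

Converted, -0.005 m is -0.1, -0.1 rad / 1.5708 = -0.0637.

```bash
echo '{"tx":[0,0,0,0,0,0,0,0,0,0,0,0,0],"ty":[0,0,0,0,0,0,0,0,0,0,0,0,0],"tz":[-0.1,0,0,0,0,0,0,0,0,0,0,0,0],"twist":[-0.0318,-0.0637,-0.0637,-0.0637,-0.0637,-0.0637,-0.0637,-0.0637,-0.0637,-0.0637,-0.0637,-0.0369,0],"jaw":[0.56,0.56,0.56,0.56,0.56,0.56,0.56,0.56,0.56,0.56,0.56,0.56,0.56]}' | python3 -m creep
python3 -c "
from h import *
st([.6326,-.1134,.2])"
```

```text
t: 12.95
eef_pos: [0.5123, -0.2942, 0.2045]
tool_rot: [-0.001, 0.878, 0.479, -0.0]
contact_force: [-0.3, -0.3, -0.7]
gripper_width: 0.56
grasp_force: 4.9
t 12.95 pos [ 0.5123 -0.2942  0.2045] head 1.0 z [-0.001  0.001 -1.   ] F [-0.3 -0.3 -0.7] T [-0.013 -0.011  0.03 ] gw 0.56 gf 4.9
tool delta [0.2171 0.0036 0.0046]
```

Converted, 0.024 m is 0.48, 0.02 m is 0.4.

```bash
echo '{"tx":[0.2,0.4,0.48,0.48,0.48,0.48,0.48,0.48,0.4,0.28,0.18,0,0,0],"ty":[0.006,0.006,0.006,0.006,0.006,0.006,0.006,0.006,0.006,0.006,0.006,0,0,0],"tz":[0,0,0,0,0,0,0,0,0,0,0,0,0,0],"twist":[0,0,0,0,0,0,0,0,0,0,0,0,0,0],"jaw":[0.56,0.56,0.56,0.56,0.56,0.56,0.56,0.56,0.56,0.56,0.56,0.56,0.56,0.56]}' | python3 -m creep
python3 -c "
from h import *
st([.6326,-.1134,.083])
t=eyes.read_camera('top'); s=eyes.read_camera('scene')
cv2.imwrite('pics/k1.png',np.hstack([cv2.resize(t[140:260,290:390],None,fx=4,fy=4,interpolation=2),cv2.resize(s[180:300,240:340],None,fx=4,fy=4,interpolation=2)]))
o=monitor.get_obs(); p=o['eef_pos']; m=p+np.array([.54,.841,0])*.079+[0,0,.0075]; print(m,w2px('top',m),w2px('scene',m))"
```

```text
t: 14.35
eef_pos: [0.6322, -0.1149, 0.2052]
tool_rot: [0.0, 0.878, 0.478, -0.0]
contact_force: [0.2, 1.2, -0.2]
gripper_width: 0.561
grasp_force: 4.9
t 14.35 pos [ 0.6322 -0.1149  0.2052] head 0.998 z [-0.001 -0.001 -1.   ] F [ 0.2  1.2 -0.2] T [0.021 0.029 0.003] gw 0.561 gf 4.9
tool delta [ 0.0016 -0.0005  0.1222]
[ 0.6749839  -0.04824221  0.2127755 ] [326.01423833 181.16440673] [296.2176311  222.17437603]
```

View pics/k1.png

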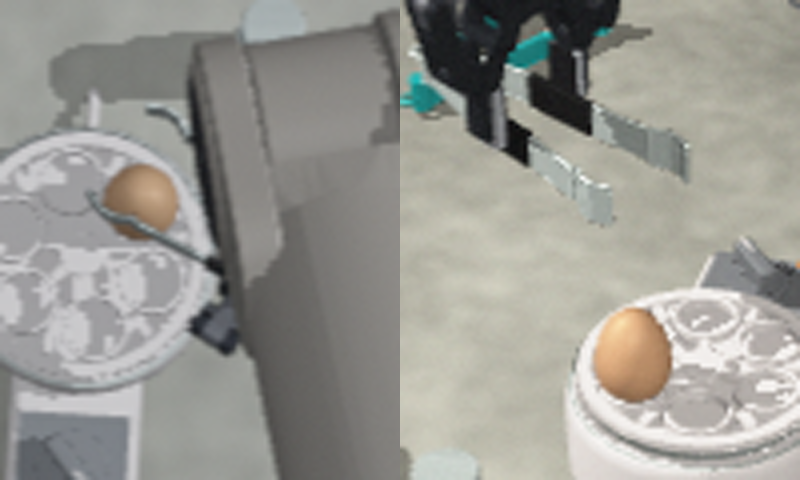

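```bash
python3 -c "
from h import *
a=px2w('top',313-.4,189.5-.4,.224);b=px2w('top',327.5-.4,167-.4,.224);print(a,b,np.linalg.norm(a-b),(a+b)/2)
m=np.array([.6322,-.1149,.2127])+np.array([.54,.841,0])*.094;print(m,w2px('scene',m))"
```

```text
[ 0.65615757 -0.0207904   0.224     ] [ 0.703361   -0.04991751  0.224     ] 0.05546668090165543 [ 0.67975928 -0.03535396  0.224     ]
[ 0.68296  -0.035846  0.2127  ] [301.01679936 225.02375914]
```

Converted, 0.015 m is 0.3, 0.0016 m is 0.032.

```bash
echo '{"tx":[0.032,0,0,0,0,0,0,0,0,0,0,0],"ty":[0.014,0,0,0,0,0,0,0,0,0,0,0],"tz":[0.2,0.3,0.3,0.3,0.3,0.3,0.3,0.2,0.14,0.08,0,0],"twist":[0,0,0,0,0,0,0,0,0,0,0,0],"jaw":[0.56,0.56,0.56,0.56,0.56,0.56,0.56,0.56,0.56,0.56,0.56,0.56]}' | python3 -m creep
python3 -c "
from h import *
st([.6326,-.1134,.083])
t=eyes.read_camera('top'); s=eyes.read_camera('scene')
cv2.imwrite('pics/k2.png',np.hstack([cv2.resize(t[140:260,290:390],None,fx=4,fy=4,interpolation=2),cv2.resize(s[200:320,240:340],None,fx=4,fy=4,interpolation=2)]))"
```

```text
t: 15.65
eef_pos: [0.6346, -0.1125, 0.0848]
tool_rot: [0.0, 0.878, 0.479, 0.0]
contact_force: [-0.2, 0.4, -0.7]
gripper_width: 0.561
grasp_force: 4.9
t 15.65 pos [ 0.6346 -0.1125  0.0848] head 1.0 z [ 0.001 -0.    -1.   ] F [-0.2  0.4 -0.7] T [ 0.022 -0.011 -0.006] gw 0.561 gf 4.9
tool delta [-0.0019 -0.0012  0.0018]
```

View pics/k2.png

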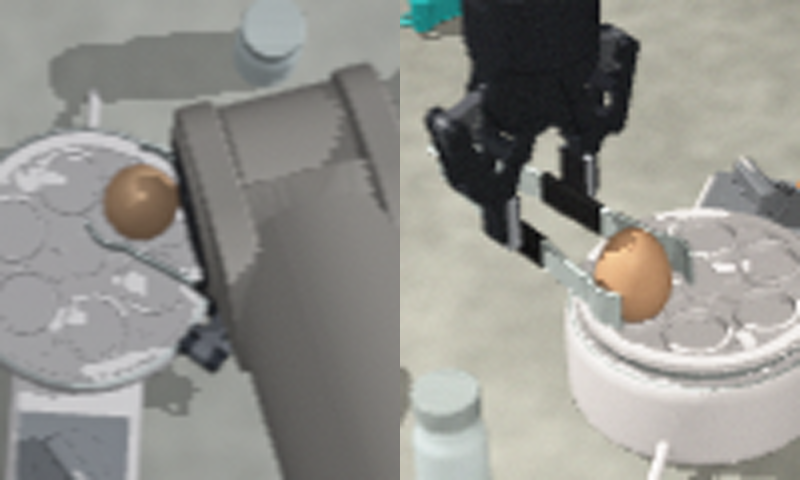

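The egg is between the jaws. The gaps to the jaw tips are about equal (50 and 49 crop pixels), and the fingers are well clear of the egg. Now I close gently.

Converted, 0.001 m is 0.02.

```bash
echo '{"tx":[0,0,0,0,0,0,0,0,0,0,0,0,0,0],"ty":[0,0,0,0,0,0,0,0,0,0,0,0,0,0],"tz":[0.02,0,0,0,0,0,0,0,0,0,0,0,0,0],"twist":[0,0,0,0,0,0,0,0,0,0,0,0,0,0],"jaw":[0.55,0.53,0.51,0.5,0.49,0.48,0.47,0.46,0.44,0.42,0.4,0.38,0.38,0.38]}' | python3 -m creep 28
python3 -c "
from h import *
st()"
```

```text
t: 17.15
eef_pos: [0.6344, -0.1126, 0.0834]
tool_rot: [0.0, 0.878, 0.479, 0.0]
contact_force: [1.5, -2.4, 1.0]
gripper_width: 0.487
grasp_force: 28.4
t 17.15 pos [ 0.6344 -0.1126  0.0834] head 1.0 z [ 0. -0. -1.] F [ 1.5 -2.4  1. ] T [-0.319 -0.523 -0.24 ] gw 0.487 gf 28.4
```

Converted, -0.02 m is -0.4, -0.015 m is -0.3.

```bash
echo '{"tx":[0,0,0,0,0,0,0,0,0,0,0,0,0],"ty":[0,0,0,0,0,0,0,0,0,0,0,0,0],"tz":[-0.06,-0.12,-0.2,-0.3,-0.4,-0.4,-0.4,-0.4,-0.3,-0.16,-0.06,0,0],"twist":[0,0,0,0,0,0,0,0,0,0,0,0,0],"jaw":[0.38,0.38,0.38,0.38,0.38,0.38,0.38,0.38,0.38,0.38,0.38,0.38,0.38]}' | python3 -m creep
python3 -c "
from h import *
p=np.array([.527,.3135])-.079*np.array([.54,.841]); st([*p,.25])
t=eyes.read_camera('top'); s=eyes.read_camera('scene')
cv2.imwrite('pics/k3.png',np.hstack([cv2.resize(t[140:260,290:390],None,fx=4,fy=4,interpolation=2),cv2.resize(s[170:290,240:340],None,fx=4,fy=4,interpolation=2)]))"
```

```text
t: 18.45
eef_pos: [0.6336, -0.1125, 0.2223]
tool_rot: [-0.0, 0.878, 0.479, -0.001]
contact_force: [0.0, 0.2, -1.3]
gripper_width: 0.486
grasp_force: 28.6
t 18.45 pos [ 0.6336 -0.1125  0.2223] head 1.0 z [-0.002  0.    -1.   ] F [ 0.   0.2 -1.3] T [-0.01   0.017 -0.024] gw 0.486 gf 28.6
tool delta [ 0.2219 -0.32   -0.0274]
```

View pics/k3.png

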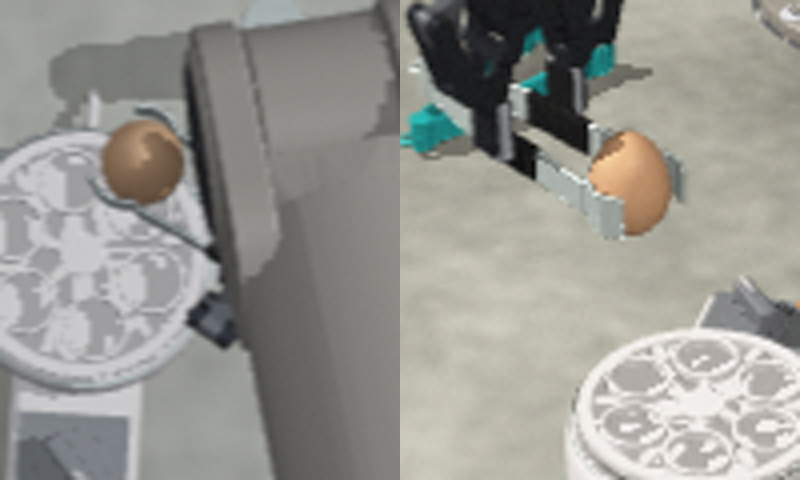

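The egg has left the tray and sits upright in the jaws. Now I carry it over to the bowl.

Converted, -0.0202 m is -0.404, -0.0173 m is -0.346.

```bash
echo '{"tx":[0.06,0.12,0.18,0.24,0.28,0.28,0.28,0.28,0.28,0.28,0.28,0.28,0.28,0.28,0.28,0.28,0.24,0.18,0.12,0.06],"ty":[-0.086,-0.174,-0.26,-0.346,-0.404,-0.404,-0.404,-0.404,-0.404,-0.404,-0.404,-0.404,-0.404,-0.404,-0.404,-0.404,-0.346,-0.26,-0.174,-0.086],"tz":[0,0,0,0,0,0,0,0,0,0,0,0,0,0,0,0,0,0,0,0],"twist":[0,0,0,0,0,0,0,0,0,0,0,0,0,0,0,0,0,0,0,0],"jaw":[0.38,0.38,0.38,0.38,0.38,0.38,0.38,0.38,0.38,0.38,0.38,0.38,0.38,0.38,0.38,0.38,0.38,0.38,0.38,0.38]}' | python3 -m creep
echo '{"tx":[0,0,0],"ty":[0,0,0],"tz":[0,0,0],"twist":[0,0,0],"jaw":[0.38,0.38,0.38]}' | python3 -m creep
python3 -c "
from h import *
e=px2w('top',324.9,180.1,.232); print('egg was',e)
off=e-np.array([.6336,-.1125,.2223]); print(off)
st(np.array([.527,.3135,.15])-[off[0],off[1],.0075])
t=eyes.read_camera('top'); s=eyes.read_camera('scene')
m=monitor.get_obs()['eef_pos']+off; print(m,w2px('top',m),w2px('scene',m))
cv2.imwrite('pics/k4.png',np.hstack([cv2.resize(t[160:310,110:235],None,fx=3,fy=3,interpolation=2),cv2.resize(s[170:320,400:525],None,fx=3,fy=3,interpolation=2)]))"
```

```text
t: 20.55
eef_pos: [0.4793, 0.2587, 0.2235]
tool_rot: [-0.0, 0.877, 0.48, 0.0]
contact_force: [0.7, -0.7, -0.5]
gripper_width: 0.485
grasp_force: 28.6
t: 20.85
eef_pos: [0.4811, 0.2562, 0.2232]
tool_rot: [0.0, 0.878, 0.479, -0.0]
contact_force: [-0.2, -0.0, -1.1]
gripper_width: 0.486
grasp_force: 28.6
egg was [ 0.67385272 -0.04577303  0.232     ]
[0.04025272 0.06672697 0.0097    ]
t 20.85 pos [0.4811 0.2562 0.2232] head 0.998 z [ 0.    -0.001 -1.   ] F [-0.2 -0.  -1.1] T [-0.001 -0.018 -0.069] gw 0.486 gf 28.6
tool delta [-0.0048  0.0099  0.0807]
[0.52123734 0.3231533  0.23291254] [141.60743785 251.59441081] [477.83512466 198.41792958]
```

View pics/k4.png

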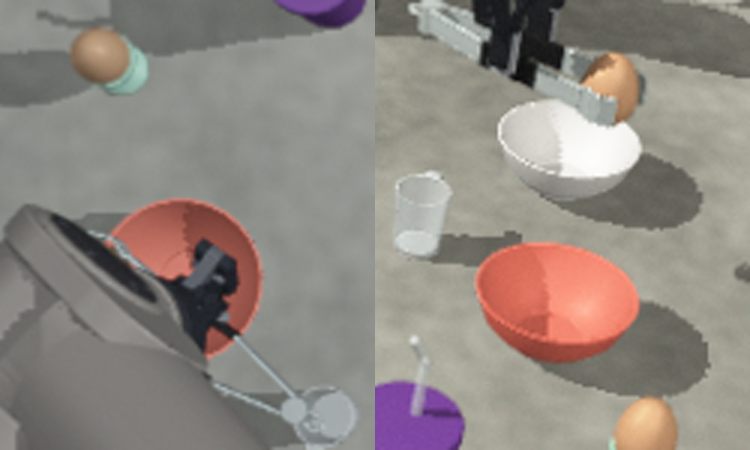

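The egg is still held. It shows at scene pixel (479,199.5) against a predicted (478,198), so the grip hasn't shifted. I'll centre it over the bowl and lower it.

Converted, 0.013 m is 0.26, 0.011 m is 0.22.

```bash
echo '{"tx":[-0.032,-0.032,-0.032,0,0,0,0,0,0,0,0,0,0,0],"ty":[0.066,0.066,0.066,0,0,0,0,0,0,0,0,0,0,0],"tz":[0.06,0.14,0.22,0.26,0.26,0.26,0.22,0.12,0.06,0,0,0,0,0],"twist":[0,0,0,0,0,0,0,0,0,0,0,0,0,0],"jaw":[0.38,0.38,0.38,0.38,0.38,0.38,0.38,0.38,0.38,0.38,0.38,0.38,0.38,0.38]}' | python3 -m creep
python3 -c "
from h import *
st([.487,.247,.1425])
s=eyes.read_camera('scene'); m=monitor.get_obs()['eef_pos']+[.0403,.0667,.009]; q=w2px('scene',m)
h=cv2.cvtColor(s,cv2.COLOR_BGR2HSV); k=((h[...,0]>5)&(h[...,0]<20)&(h[...,1]>70)).astype(np.uint8)
k[:,:420]=0;k[:,500:]=0;k[:190]=0;k[250:]=0
n,l,st_,c=cv2.connectedComponentsWithStats(k); j=1+np.argmax(st_[1:,4]); print('pred',q,'egg blob',c[j],st_[j])"
```

```text
t: 22.35
eef_pos: [0.4865, 0.2478, 0.1436]
tool_rot: [0.0, 0.878, 0.479, 0.0]
contact_force: [-0.3, 0.2, -0.9]
gripper_width: 0.487
grasp_force: 28.6
t 22.35 pos [0.4865 0.2478 0.1436] head 1.0 z [ 0.001  0.    -1.   ] F [-0.3  0.2 -0.9] T [-0.024  0.047 -0.006] gw 0.487 gf 28.6
tool delta [-0.0004  0.0009  0.0011]
pred [468.05848877 229.54820473] egg blob [469.71138211 228.38211382] [459 219  19  23 246]
```

The egg is where predicted, steady over the bowl's middle, so I hand in.

```bash
python3 -c "
from station import bot
print(bot.hand_in())"
```

```text
the job is handed in; nothing more can be done
None
```

I turned the dial to off, then lifted the egg out with the steel tongs and handed in at about 22 s of the 61 s, with the egg still held steady over the middle of the coral bowl, its middle about 10 cm above the rim.

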